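Snug the adjustable wrench on the valve's nut and turn it to the stop

ROBOT

A 6-joint arm with a two-finger parallel gripper is mounted at the origin on the work surface. World frame = base frame: x ahead of the robot, y to its left, z up, the work surface at z = 0. Lengths are in m, angles in rad, forces in N, time in s.
With the tool pointing down it reaches from about 0.375 to 0.9 m from the base axis. Payload 3.1 kg.
Tool frame: the origin (TCP) lies at the very end of the fingers, on their centre line; the grasp point (between the pads) lies 19 mm behind it (robot.grip_depth is the distance from the TCP to the grasp point, in m); z points along the fingers, y is the direction in which the jaws open and shut (so a half turn about z gives the same grasp; the last joint's range is limited). The gripper opens to 87 mm and grips with 3 to 60 N. Pads are 19 mm wide; open, the fingers measure 117 mm over their backs; the gripper's body (75 mm by 190 mm) begins 51 mm behind the grasp point.
Start: joints at [1.071, 0.527, 1.433, -0, 1.181, -0.178], TCP at [0.198, 0.593, 0.223] pointing down, gripper open.
Joint ranges: [-3.08, 3.08], [-0.75, 2.2], [0.22, 2.44], [-1.43, 4.57], [0, 2.65], [-2.85, 2.85]. Speed limits (rad/s): [2.79, 2.79, 3.14, 3.14, 3.14, 3.14].

INTERFACE

Orientations are given as a unit quaternion [x, y, z, w].
In Python, from rig import robot gives the robot as it stands.
- The arm moves only by the tool drive_tool, never from a script. Its argument "series" is a list of rows, each a list of 7 numbers: the shift along the tool's x, y, z in m, then the turn, a rotation vector about the tool's x, y, z in degrees, then the opening, from 0 (shut) to 1 (fully open). A call has 1 to 5 rows; each row shifts and turns the commanded pose from where the row before left it, along the tool's axes as they then stand; what a row does not reach is not made up. A row lasts 1/8 s, in which the tool goes at most 62.5 mm and 10.7 degrees, less where a joint would pass 70% of its speed; a pose out of reach is approached as far as the arm can. A call is refused whole if a number of a shift passes 0.0625 or a number of a turn 10.7, either way. A call with a gripper value outside its range is refused whole. The fingers move at their own pace and stop on an object; "squeeze" is the grip in N (left out, the last holds). Time passes only in rows, so rows that do not move let the fingers close. It gives the time, the measured TCP pose, the force and the opening at its end, in the units of the state.
- robot.get_obs(): the state, without advancing time (a new reading comes with each control period).
- robot.camera(name): name is "scene" or "top" or "wrist"; returns (picture, depth): 400x640x3 uint8, blue, green, red; 400x640 float32, m along the optical axis (not along the pixel's ray), 0 where there is no reading.
- robot.camera_model(name): a dict with "fx", "fy", "cx", "cy" (pixels), "k1" (the pictures are not rectified: a ray, as slopes to the right and down, at radius r is drawn at 1 + k1 r^2 times it, then the intrinsics apply), "R" (3x3) and "t" (3): a world point X has camera coordinates R X + t. Camera axes: x right, y down, z forward; pixel columns grow to the right and rows downward; lengths in m; the calibration is good to about 2 mm. A picture is of the moment at which its call begins: read the wrist's pose just before it. camera_model takes no time and is no camera call; for the wrist camera it gives the pose at the moment of the call.
- robot.hand_in(): hands the job in, once; it reports no verdict.
The state is a dict: "time": time; "q": joint angles; "joint_velocities": joint speeds; "joint_torque": joint torques, N m; "position": TCP position; "tool_rot": TCP orientation; "ft_force": force on the tool from outside, world axes, zero at the start; "moment": the same for the moment, N m; "grip_width": finger opening in m.
Only numpy, scipy, OpenCV 4.12 (cv2) and the standard library are available. Lean on these libraries where they do the work, as an engineer would, in place of code of your own. Each camera call takes 0.05 s, during which the arm holds its last target. There are 200 camera calls.

TASK

The blue-handled adjustable wrench already sits on the brass nut of the valve body in the blue fixture, but its jaw is too wide. Roll the wrench's brass worm from above, its top towards the nut, until the jaw is snug on the nut; only then swing the handle clockwise (seen from above) until it rests against the orange stop post. Leave the red-handled wrench, the loose brown valve bodies and the gauge where they are.

Things in the scene. Friction and masses are not known exactly. Their poses are not given: they have to be found in the camera images.
- worm_top (a point): Highest point of the brass worm of the blue-handled wrench: a dark-ribbed roller 25 mm across, 22 mm long, in the head's window 48 mm from the nut's axis towards the handle, 90 mm above the table, 5.5 mm above the head's face and 4.5 mm above the nut's top. x axis along the handle away from the nut, y along the roller, z up. The wrench with its nut gives up to 3.5 mm down on a spring (3 N at first, 12 N at the bottom).
- worm (a joint): Roll of the worm, rad, growing as its top rolls towards the nut, 1 rad closing the jaw by 8 mm; 0 when snug. It turns by friction: lower closed fingertips on it, centred 10 mm to its handle side, until they press with 5 to 12 N, and drag them straight 26 mm towards the nut (12.5 mm a rad; nothing else is in the way). Once the jaw is snug they just slip. Several strokes are allowed.
- jaw (a joint): Gap between the moving jaw and the nut, m: 0 snug on the nut (hard end), 0.006 to 0.011 at the start, 0.012 fully open. The dark steel jaw slides sideways, square to the handle, driven by the worm; it keeps its place when left.
- nut (a point): Centre of the top of the brass hexagon nut, 27 mm across flats, 86 mm above the table; wrench and nut turn about the upright axis through it. Axes as worm_top. It stands on a brown valve body on a blue base plate 150 mm square, 12 mm thick, fixed to the table.
- handle (a point): Point on the upper face of the blue handle, on its centre line, 170 mm from the nut's axis, 85 mm above the table. The handle is 26 mm wide, 14 mm thick, blue from 115 to 240 mm from the nut's axis, level, with free air below it. x axis along the handle away from the nut, z up.
- wrench (a joint): Angle of the wrench, rad, growing clockwise seen from above: 0 to 0.2 at the start, 0.75 against the stop, an orange post 14 mm in diameter and 96 mm high on the base plate, 100 mm from the nut's axis. Stiff: about 4 N of push at the handle point, and it stays where it is left.
- spare_wrench: Red-handled adjustable wrench lying loose on the table, 265 mm long, not to be used. Origin under the middle of its length, x axis along the handle.
- valve_a: Loose brown valve body standing upright, 54 mm in diameter, 70 mm high, with a side spout 42 mm long; a bystander. Origin under its centre.
- valve_b: Another loose brown valve body like valve_a; a bystander.
- ring_gauge: Loose gauge: an aluminium disc 48 mm in diameter with a green handle, 72 mm high; a bystander. Origin under its centre.
- valve_c: Another loose brown valve body like valve_a; a bystander.

How it is judged:
By the outcome, as a careful person would: the job done as asked, in the order asked, and still so for the second after the job is handed in, with the robot touching nothing.
It also fails if it takes over 48 s, if anything falls off the work surface, if the arm or the gripper's body presses on something with over 40 N, if the wrist force passes 120 N, or if a joint passes its speed limit or range.

## Working session

There is one attempt and no reset: what is moved stays moved. The work goes in short steps, Python scripts to look and compute and a tool call to move; the robot and the scene stay as the last step left them, time stands still between calls to the robot, and variables do not carry over. Pictures are saved under pics/ and viewed, about 8 in all and at most 12, crops included, and the job is handed in when it is done.

Besides the shell and the picture viewer there is one more tool, called after "Request:" as name(argument=value, ...), one argument or row to a line, values as JSON. drive_tool: Moves the arm, as the interface text tells. Its arguments: {"type":"object","properties":{"series":{"type":"array"},"squeeze":{"type":"number"}},"required":["series"]}

```bash
ls; mkdir -p pics
cat > h.py <<'E'
import numpy as np, cv2
from rig import robot
def ray(m,u,v):
    K=np.array([[m['fx'],0,m['cx']],[0,m['fy'],m['cy']],[0,0,1]])
    x,y=(u-m['cx'])/m['fx'],(v-m['cy'])/m['fy']
    a,b=x,y
    for _ in range(20):
        s=1+m['k1']*(a*a+b*b); a,b=x/s,y/s
    R=np.array(m['R']);t=np.array(m['t'])
    return -R.T@t, R.T@np.array([a,b,1])
def on(m,u,v,z):
    c,d=ray(m,u,v); return c+d*(z-c[2])/d[2]
def proj(m,X):
    p=np.array(m['R'])@X+np.array(m['t']); a,b=p[:2]/p[2]; s=1+m['k1']*(a*a+b*b)
    return m['fx']*a*s+m['cx'],m['fy']*b*s+m['cy']
E
python3 - <<'E'
from h import *
o=robot.get_obs();print(o)
for n in('top','scene'):
    p,d=robot.camera(n);cv2.imwrite(f'pics/{n}0.png',p);np.save(f'{n}0.npy',d)
    print(n,robot.camera_model(n))
E
```

```text
pics
{'time': 0.0, 'q': array([ 1.07052176e+00,  5.28451751e-01,  1.43391857e+00, -3.76710728e-05,
        1.18140003e+00, -1.78506040e-01]), 'joint_velocities': array([-0.00067566, -0.00102878,  0.00031049, -0.00150439, -0.00205475,
        0.00059562]), 'joint_torque': array([ 3.59938786e-04, -4.40048790e+01, -1.76591098e+01,  6.32429682e-02,
        5.83413674e-02, -1.78048581e-04]), 'position': array([0.19727575, 0.5922639 , 0.22157533]), 'tool_rot': array([ 1.60183939e-01,  9.87086582e-01, -1.03253512e-03, -3.46066266e-04]), 'ft_force': array([-0.46204644, -0.19724309,  0.11943605]), 'moment': array([ 0.0149312 ,  0.00997192, -0.00659295]), 'grip_width': 0.08735594255681395}
top {'fx': 435.5815323271522, 'fy': 435.5815323271522, 'cx': 319.5404339651913, 'cy': 196.92434038929287, 'k1': -0.03543520613673034, 'R': array([[-0.01331869, -0.99988523, -0.00722043],
       [-0.98946219,  0.01422037, -0.14409146],
       [ 0.1441776 ,  0.00522523, -0.98953803]]), 't': array([-0.01651783,  0.55928789,  1.32202941])}
scene {'fx': 367.0865648423756, 'fy': 367.0865648423756, 'cx': 314.5586307146967, 'cy': 195.3965849443939, 'k1': -0.0013159544609828242, 'R': array([[ 0.11292187,  0.9935242 , -0.01258247],
       [ 0.75418908, -0.09395022, -0.64990168],
       [-0.64687517,  0.06389855, -0.75991413]]), 't': array([-0.03705695, -0.36227866,  1.33614496])}
```

View pics/top0.png

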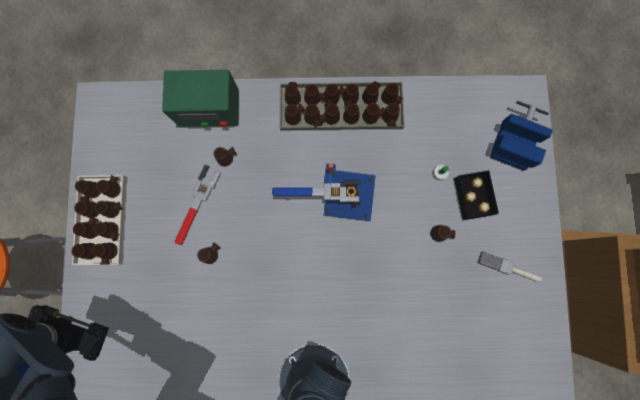

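The blue wrench has its nut near (352,192) and its worm near (335,191). The handle runs left to (273,192), and the orange post is at (331,168). Next I'll get coarse positions and the wrist camera's offset.

Run:
```python
from h import *
p=cv2.imread('pics/top0.png');m=robot.camera_model('top')
b,g,r=[p[...,i].astype(int) for i in range(3)]
k=((b>120)&(b-r>80)&(g<110)).astype(np.uint8)
n,l,s,c=cv2.connectedComponentsWithStats(k)
for i in range(1,n):
    if s[i,4]>40: print(s[i],c[i],p[l==i].mean(0))
for nm,u,v,z in(('nut',352,192,.086),('worm',336,191,.09),('h0',274,192,.085),('post',331,167,.096)): print(nm,on(m,u,v,z))
o=robot.get_obs();w=robot.camera_model('wrist')
from scipy.spatial.transform import Rotation as Ro
R=Ro.from_quat(o['tool_rot']).as_matrix();print(R)
print('cam in tool',R.T@(-np.array(w['R']).T@w['t']-o['position']), 'axis',R.T@np.array(w['R'])[2],w['fx'])
cv2.imwrite('pics/crop.png',cv2.resize(p[130:240,250:390],None,fx=5,fy=5,interpolation=cv2.INTER_CUBIC))
```

```text
[274 188  38   7 265] [292.43018868 190.98867925] [139.56226415  68.77735849  40.44150943]
nut [ 0.56601467 -0.12292076  0.086     ]
worm [ 0.56914006 -0.07443627  0.09      ]
h0 [0.56959117 0.11342283 0.085     ]
post [ 0.6420121  -0.06048388  0.096     ]
[[-9.48660723e-01  3.16294121e-01 -9.28776812e-04]
 [ 3.16295308e-01  9.48659203e-01 -1.73024473e-03]
 [ 3.33826435e-04 -1.93518296e-03 -9.99998072e-01]]
cam in tool [ 0.07105795  0.00046323 -0.16175699] axis [-0.25923521 -0.00179018  0.96581256] 281.13042053387863
```

View pics/crop.png

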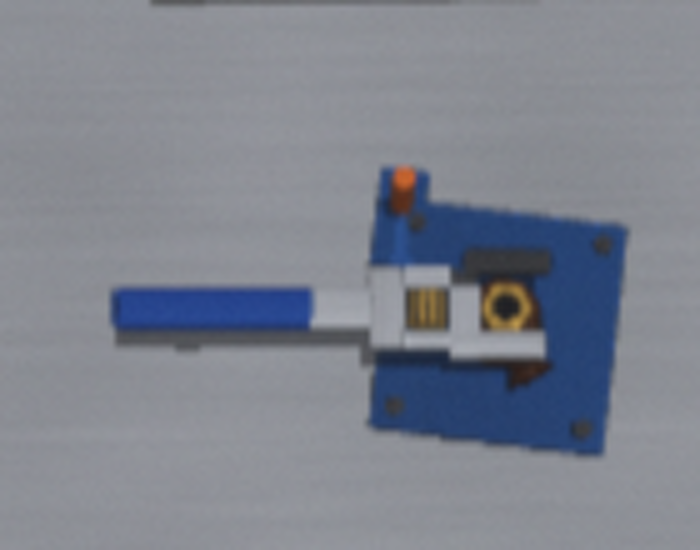

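Handle axis is about 1° off +y. I'll move above the worm, align tool y with the handle, and close the fingers.

Request:
drive_tool(
  series=[
    [0,0,0,0,0,-8.65,0.3],
    [0,0,0,0,0,-8.65,0],
    [-0.032,-0.054,0,0,0,0,0],
    [-0.032,-0.054,0,0,0,0,0],
    [-0.032,-0.054,0,0,0,0,0],
  ],
)

```text
time: 0.72
position: [0.2904, 0.4281, 0.2222]
tool_rot: [0.009, 1.0, -0.0, -0.0]
ft_force: [1.1, -0.6, 0.3]
grip_width: 0.0454
```

Request:
drive_tool(
  series=[
    [-0.032,-0.054,0,0,0,0,0],
    [-0.032,-0.054,0,0,0,0,0],
    [-0.032,-0.054,0,0,0,0,0],
    [-0.032,-0.054,0,0,0,0,0],
    [-0.032,-0.054,0,0,0,0,0],
  ],
)

```text
time: 1.35
position: [0.4446, 0.1559, 0.2225]
tool_rot: [0.01, 1.0, 0.0, 0.0]
ft_force: [0.0, -0.3, 0.2]
grip_width: 0.0017
```

Request:
drive_tool(
  series=[
    [-0.032,-0.054,0,0,0,0,0],
    [-0.032,-0.054,0,0,0,0,0],
    [-0.032,-0.054,0,0,0,0,0],
    [-0.032,-0.054,0,0,0,0,0],
    [0,0,0,0,0,0,0],
  ],
)

```text
time: 1.98
position: [0.5696, -0.0643, 0.2222]
tool_rot: [0.013, 1.0, -0.001, 0.001]
ft_force: [-1.0, 0.8, 0.2]
grip_width: 0.0002
```

Run:
```python
from h import *
import pickle
o=robot.get_obs();m=robot.camera_model('wrist');p,d=robot.camera('wrist')
pickle.dump((o,m,d),open('w1.pkl','wb'))
print(o['time'],o['position'],o['tool_rot'],o['grip_width'],o['ft_force']);cv2.imwrite('pics/w1.png',p)
```

```text
1.975 [ 0.56959609 -0.06431346  0.22216675] [ 1.26441322e-02  9.99919054e-01 -7.74066725e-04  1.18844019e-03] 0.00020420963792033646 [-0.96087414  0.84429685  0.22402604]
```

View pics/w1.png

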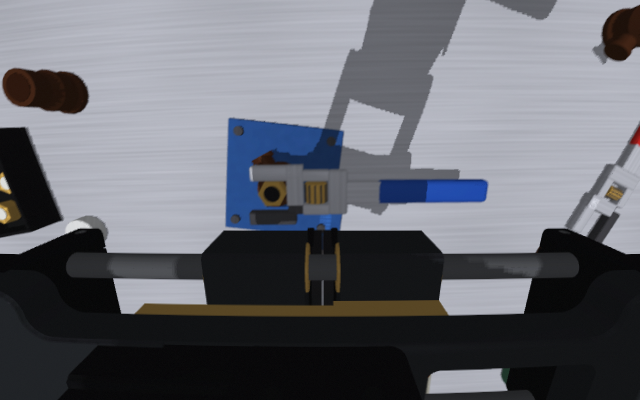

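The wrist view shows the nut at (272,193), worm at (316,193), handle end at (487,191), the jaw gap below the nut, and the closed fingers at (322,232).

Run:
```python
from h import *
import pickle
o,m,d=pickle.load(open('w1.pkl','rb'));p=cv2.imread('pics/w1.png')
b,g,r=[p[...,i].astype(int) for i in range(3)]
def cen(k,z,nm):
    n,l,s,c=cv2.connectedComponentsWithStats(cv2.morphologyEx(k.astype(np.uint8),cv2.MORPH_CLOSE,np.ones((3,3))))
    for i in range(1,n):
        if s[i,4]>60 and s[i,1]<225: 
            x0,y0,w,h=s[i,:4]; mid=(x0+(w-1)/2,y0+(h-1)/2)
            print(nm,s[i],c[i].round(1),on(m,*c[i],z).round(4),'box',on(m,*mid,z).round(4))
roi=np.zeros(b.shape,bool);roi[140:226,225:500]=1
cen(roi&(r-b>40)&(g-b>15),.088,'brass')
hm=np.zeros(b.shape,bool);hm[175:205,385:500]=1
cen(hm&(b-r>60),.085,'handle')
for (u,v) in((272,193),(316,193)): print(on(m,u,v,.088),d[v,u])
mt=robot.camera_model('top')
print(proj(m,np.array([*o['position'][:2],o['position'][2]])))
cv2.imwrite('pics/w1c.png',cv2.resize(p[145:225,225:365],None,fx=5,fy=5,interpolation=cv2.INTER_CUBIC))
```

```text
brass [259 182  27  24 321] [273.3 192.1] [ 0.5659 -0.1172  0.088 ] box [ 0.5674 -0.1187  0.088 ]
brass [306 182  20  22 374] [315.7 192. ] [ 0.5669 -0.0714  0.088 ] box [ 0.5675 -0.0716  0.088 ]
handle [ 385  180  103   22 2215] [435.7 190.6] [0.5692 0.06   0.085 ] box [0.5692 0.0603 0.085 ]
[ 0.56680612 -0.11869321  0.088     ] 0.30610502
[ 0.56802191 -0.07105937  0.088     ] 0.30174598
(np.float64(321.74021329447515), np.float64(244.85488665382613))
```

View pics/w1c.png

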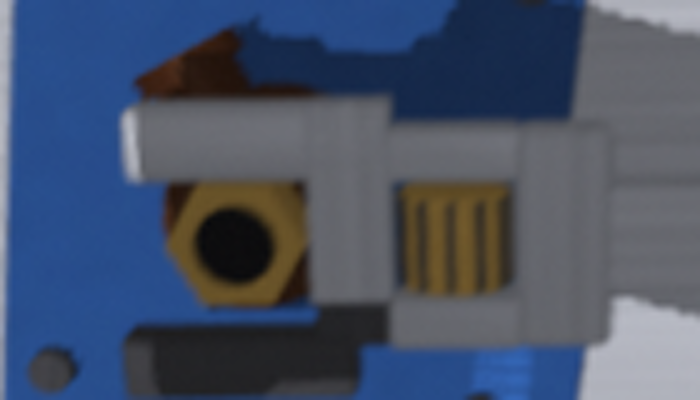

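Request:
drive_tool(
  series=[
    [0.002,0.003,0.05,0,0,0,0],
    [0,0,0.05,0,0,0,0],
    [0,0,0.018,0,0,0,0],
    [0,0,0,0,0,0,0],
  ],
)

```text
time: 2.52
position: [0.5628, -0.0547, 0.1029]
tool_rot: [0.009, 1.0, 0.001, -0.003]
ft_force: [0.1, -0.0, 0.5]
grip_width: 0.0003
```

Run:
```python
from h import *
import pickle
o=robot.get_obs();m=robot.camera_model('wrist');p,d=robot.camera('wrist')
print(o['time'],o['position'],o['ft_force'],proj(m,o['position']))
cv2.imwrite('pics/w2.png',p[100:400])
```

```text
2.525 [ 0.56277898 -0.05472912  0.10292027] [ 0.08427771 -0.03556419  0.51706155] (np.float64(321.7617780533949), np.float64(244.8799128363413))
```

View pics/w2.png

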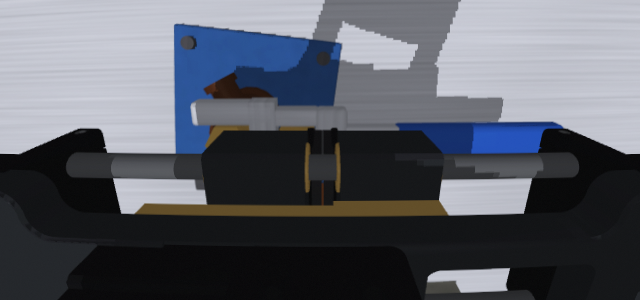

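The fingers hover over the wrench and hide the worm. I'll check that the pose has settled.

Request:
drive_tool(
  series=[
    [0,0,0,0,0,0,0],
    [0,0,0,0,0,0,0],
  ],
)

```text
time: 2.82
position: [0.5659, -0.0567, 0.1059]
tool_rot: [0.01, 1.0, -0.0, 0.001]
ft_force: [0.5, -0.0, -0.6]
grip_width: 0.0005
```

Request:
drive_tool(
  series=[
    [-0.0015,-0.004,0.008,0,0,0,0],
    [0,0,0,0,0,0,0],
    [0,0,0,0,0,0,0],
  ],
)

```text
time: 3.2
position: [0.5665, -0.0609, 0.0964]
tool_rot: [0.01, 1.0, 0.0, -0.0]
ft_force: [-0.6, 0.0, -0.8]
grip_width: 0.0006
```

Request:
drive_tool(
  series=[
    [0,0,0.003,0,0,0,0],
    [0,0,0.002,0,0,0,0],
    [0,0,0,0,0,0,0],
    [0,0,0,0,0,0,0],
  ],
)

```text
time: 3.7
position: [0.5666, -0.0608, 0.0915]
tool_rot: [0.01, 1.0, -0.0, -0.0]
ft_force: [0.5, -0.1, -1.1]
grip_width: 0.0004
```

Request:
drive_tool(
  series=[
    [0,0,0.002,0,0,0,0],
    [0,0,0,0,0,0,0],
    [0,0,0,0,0,0,0],
  ],
)

```text
time: 4.08
position: [0.5666, -0.0608, 0.0895]
tool_rot: [0.01, 1.0, 0.0, -0.0]
ft_force: [-0.4, -0.3, 0.4]
grip_width: 0.0007
```

Request:
drive_tool(
  series=[
    [0,0,0.001,0,0,0,0],
    [0,0,0,0,0,0,0],
    [0,0,0,0,0,0,0],
  ],
)

```text
time: 4.45
position: [0.5667, -0.0607, 0.0888]
tool_rot: [0.01, 1.0, -0.0, 0.0]
ft_force: [-0.1, 0.0, 2.1]
grip_width: 0.0005
```

Contact has just started; I'll press on to about 8 N.

Request:
drive_tool(
  series=[
    [0,0,0.0015,0,0,0,0],
    [0,0,0,0,0,0,0],
    [0,0,0,0,0,0,0],
  ],
)

```text
time: 4.82
position: [0.5668, -0.0606, 0.0874]
tool_rot: [0.01, 1.0, 0.0, 0.0]
ft_force: [-1.2, 1.8, 5.9]
grip_width: 0.0007
```

Request:
drive_tool(
  series=[
    [0,0,0.0008,0,0,0,0],
    [0,0,0,0,0,0,0],
    [0,-0.004,0,0,0,0,0],
    [0,-0.004,0,0,0,0,0],
  ],
)

```text
time: 5.32
position: [0.5667, -0.0684, 0.087]
tool_rot: [0.01, 1.0, 0.0, 0.0]
ft_force: [-0.7, 1.5, 7.2]
grip_width: 0.0001
```

Request:
drive_tool(
  series=[
    [0,-0.004,0,0,0,0,0],
    [0,-0.004,0,0,0,0,0],
  ],
)

```text
time: 5.58
position: [0.5666, -0.0754, 0.0871]
tool_rot: [0.011, 1.0, 0.001, 0.001]
ft_force: [0.1, 6.9, 8.0]
grip_width: 0.0003
```

Request:
drive_tool(
  series=[
    [0,-0.004,0,0,0,0,0],
    [0,-0.004,0,0,0,0,0],
  ],
)

```text
time: 5.82
position: [0.5667, -0.0839, 0.087]
tool_rot: [0.01, 1.0, 0.001, 0.001]
ft_force: [-0.7, 2.3, 5.4]
grip_width: 0.0004
```

Request:
drive_tool(
  series=[
    [0,-0.002,0,0,0,0,0],
    [0,0,0,0,0,0,0],
  ],
)

```text
time: 6.08
position: [0.5667, -0.087, 0.0867]
tool_rot: [0.01, 1.0, -0.0, 0.001]
ft_force: [-0.2, -0.0, 4.5]
grip_width: 0.0001
```

Request:
drive_tool(
  series=[
    [0,0,-0.02,0,0,0,0],
    [0,0.026,0,0,0,0,0],
    [0,0,0.014,0,0,0,0],
    [0,0,0.0055,0,0,0,0],
    [0,0,0,0,0,0,0],
  ],
)

```text
time: 6.7
position: [0.566, -0.0603, 0.086]
tool_rot: [0.01, 1.0, 0.001, -0.001]
ft_force: [-1.6, 3.6, 7.2]
grip_width: 0.0007
```

Request:
drive_tool(
  series=[
    [0,0,0,0,0,0,0],
    [0,0,0,0,0,0,0],
  ],
)

```text
time: 6.95
position: [0.566, -0.0604, 0.0865]
tool_rot: [0.011, 1.0, 0.001, -0.001]
ft_force: [-0.0, 4.4, 6.7]
grip_width: 0.0004
```

Request:
drive_tool(
  series=[
    [0,0,0.0005,0,0,0,0],
    [0,-0.003,0,0,0,0,0],
    [0,-0.003,0,0,0,0,0],
  ],
)

```text
time: 7.32
position: [0.5658, -0.0637, 0.0861]
tool_rot: [0.011, 1.0, 0.003, -0.001]
ft_force: [0.7, 7.3, 4.8]
grip_width: 0.0011
```

Request:
drive_tool(
  series=[
    [0,-0.003,0,0,0,0,0],
    [0,-0.003,0,0,0,0,0],
  ],
)

```text
time: 7.58
position: [0.5661, -0.0711, 0.0864]
tool_rot: [0.011, 1.0, 0.002, -0.0]
ft_force: [-0.4, 7.1, 8.7]
grip_width: 0.0006
```

Request:
drive_tool(
  series=[
    [0,-0.003,0,0,0,0,0],
    [0,-0.003,0,0,0,0,0],
  ],
)

```text
time: 7.82
position: [0.5663, -0.0775, 0.0865]
tool_rot: [0.011, 1.0, 0.002, 0.0]
ft_force: [0.4, 6.7, 9.6]
grip_width: 0.0006
```

Request:
drive_tool(
  series=[
    [0,-0.004,0,0,0,0,0],
    [0,-0.004,0,0,0,0,0],
  ],
)

```text
time: 8.07
position: [0.5665, -0.0872, 0.0864]
tool_rot: [0.01, 1.0, 0.0, 0.0]
ft_force: [0.4, 0.9, 4.5]
grip_width: 0.0006
```

Request:
drive_tool(
  series=[
    [0,0,-0.03,0,0,0,0],
    [0,0,-0.05,0,0,0,0],
    [0.02,0,-0.05,0,0,0,0],
    [0,0.02,0,0,0,0,0],
    [0,0,0,0,0,0,0],
  ],
)

```text
time: 8.7
position: [0.5456, -0.0656, 0.2152]
tool_rot: [0.009, 1.0, 0.0, -0.001]
ft_force: [-0.0, -0.1, -0.7]
grip_width: 0.0005
```

Run:
```python
from h import *
import pickle
o=robot.get_obs();m=robot.camera_model('wrist');p,d=robot.camera('wrist')
pickle.dump((o,m,d),open('w3.pkl','wb'));cv2.imwrite('pics/w3.png',p)
print(o['time'],o['position'],o['ft_force'])
u,v=map(int,proj(m,np.array([.5675,-.095,.088])));print(u,v)
cv2.imwrite('pics/w3c.png',cv2.resize(p[v-42:v+42,u-70:u+70],None,fx=5,fy=5,interpolation=cv2.INTER_CUBIC))
```

```text
8.7 [ 0.54561312 -0.06562652  0.21521509] [-0.02433018 -0.07611497 -0.65127577]
295 216
```

View pics/w3c.png

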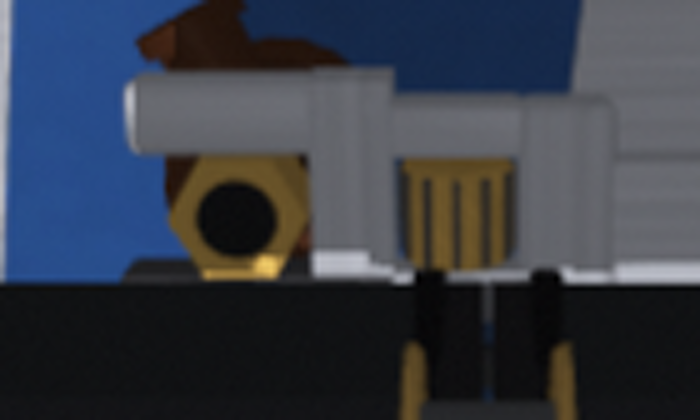

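The view cuts off the jaw, which lies on the +x side. I'll shift forward and look again.

Request:
drive_tool(
  series=[
    [-0.045,0,0,0,0,0,0],
    [0,0,0,0,0,0,0],
    [0,0,0,0,0,0,0],
  ],
)

```text
time: 9.12
position: [0.5903, -0.0673, 0.2141]
tool_rot: [0.01, 1.0, 0.0, -0.002]
ft_force: [0.1, -0.1, -0.9]
grip_width: 0.0004
```

Run:
```python
from h import *
import pickle
o=robot.get_obs();m=robot.camera_model('wrist');p,d=robot.camera('wrist')
pickle.dump((o,m,d),open('w4.pkl','wb'));cv2.imwrite('pics/w4.png',p)
print(o['time'],o['position'],o['ft_force'])
u,v=map(int,proj(m,np.array([.5675,-.095,.088])));print(u,v)
cv2.imwrite('pics/w4c.png',cv2.resize(p[v-42:v+42,u-70:u+70],None,fx=5,fy=5,interpolation=cv2.INTER_CUBIC))
```

```text
9.125 [ 0.590334   -0.06732525  0.21412205] [ 0.07613561 -0.12535432 -0.8973086 ]
294 175
```

View pics/w4c.png

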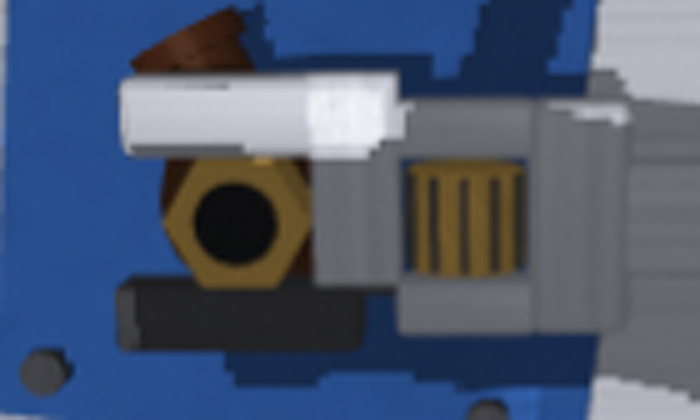

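The dark jaw now meets the nut's lower flat at crop y≈280; the gap is gone. A numerical check, plus the numbers for the handle push.

Run:
```python
from h import *
import pickle
for f in('w1','w4'):
    o,m,d=pickle.load(open(f+'.pkl','rb'));p=cv2.imread(f'pics/{f}.png')
    for y in(-.136,-.128,-.11):  # height profile along x beside the nut
        out=[]
        for x in np.arange(.570,.602,.002):
            u,v=map(int,np.round(proj(m,np.array([x,y,.084]))));c,r=ray(m,u,v);out.append((c+r*d[v,u])[[0,2]])
        print(f,y,' '.join(f'{a*1e3:.0f}:{b*1e3:.0f}' for a,b in out))
o,m,d=pickle.load(open('w4.pkl','rb'));p=cv2.imread('pics/w4.png')
b,g,r=[p[...,i].astype(int) for i in range(3)]
k=(b-r>60);k[:,:385]=0;k[230:]=0
n,l,s,c=cv2.connectedComponentsWithStats(k.astype(np.uint8));i=1+np.argmax(s[1:,4]);vv,uu=np.where(l==i)
for u in(400,430,460):
    q=vv[uu==u];print(u,on(m,u,q.min(),.085),on(m,u,q.max(),.085))
mt=robot.camera_model('top');print('q',robot.get_obs()['q'])
```

```text
w1 -0.136 569:86 590:12 593:11 595:13 597:11 600:10 602:12 605:12 606:14 591:75 591:83 591:85 593:86 596:84 598:85 600:85 602:83
w1 -0.128 569:86 571:86 574:87 575:86 577:87 580:86 582:85 604:12 607:13 591:75 591:82 591:85 594:84 596:85 598:84 600:84 602:84
w1 -0.11 570:85 572:87 573:86 575:86 578:86 586:64 587:63 604:13 607:12 609:10 591:80 592:84 594:85 595:85 598:84 600:85 601:85
w4 -0.136 583:11 575:63 587:12 590:10 592:12 595:12 583:83 583:85 586:85 588:86 590:84 592:84 594:84 596:84 617:12 620:12 623:12
w4 -0.128 569:87 571:87 573:87 575:87 578:86 580:85 581:85 584:83 586:85 588:85 590:85 592:84 594:84 596:85 617:12 620:11 623:13
w4 -0.11 570:85 572:85 574:85 576:86 577:85 584:64 583:79 584:84 586:84 588:85 589:85 591:85 594:85 596:84 618:12 619:12 622:12
400 [0.55761572 0.01438176 0.085     ] [0.58092698 0.01549562 0.085     ]
430 [0.55812979 0.04587625 0.085     ] [0.58261008 0.04769652 0.085     ]
460 [0.55860538 0.07772449 0.085     ] [0.58320066 0.08021154 0.085     ]
q [-3.01278359e-01  4.96303894e-01  1.51847655e+00 -3.30612524e-04
  1.13087092e+00 -1.85201123e+00]
```

The jaw face moved from x≈591 to ≈583 mm and the nut flat is at ≈582, so it is snug within about 1 mm. I'll add one more stroke for certainty.

Request:
drive_tool(
  series=[
    [0.023,0.007,0.04,0,0,0,0],
    [0,0,0.06,0,0,0,0],
    [0,0,0.012,0,0,0,0],
    [0,0,0,0,0,0,0],
    [0,0,0,0,0,0,0],
  ],
)

```text
time: 9.8
position: [0.5704, -0.0604, 0.1062]
tool_rot: [0.01, 1.0, -0.001, 0.002]
ft_force: [-0.1, 0.5, 0.1]
grip_width: 0.0001
```

Request:
drive_tool(
  series=[
    [0,0,0,0,0,0,0],
    [0,0,0,0,0,0,0],
  ],
)

```text
time: 10.05
position: [0.5694, -0.06, 0.1055]
tool_rot: [0.01, 1.0, -0.0, 0.001]
ft_force: [0.4, -0.1, -1.2]
grip_width: 0.0002
```

Request:
drive_tool(
  series=[
    [0.002,0,0.012,0,0,0,0],
    [0,0,0.005,0,0,0,0],
    [0,0,0.0015,0,0,0,0],
    [0,0,0,0,0,0,0],
    [0,0,0,0,0,0,0],
  ],
)

```text
time: 10.68
position: [0.5659, -0.0588, 0.086]
tool_rot: [0.01, 1.0, 0.001, -0.001]
ft_force: [-1.6, 3.0, 6.3]
grip_width: 0.0002
```

Request:
drive_tool(
  series=[
    [0,0,0.0005,0,0,0,0],
    [0,-0.003,0,0,0,0,0],
    [0,-0.003,0,0,0,0,0],
    [0,-0.003,0,0,0,0,0],
  ],
)

```text
time: 11.18
position: [0.5658, -0.0645, 0.0857]
tool_rot: [0.011, 1.0, 0.003, -0.001]
ft_force: [-1.1, 11.5, 11.6]
grip_width: 0.0004
```

Request:
drive_tool(
  series=[
    [0,-0.003,0,0,0,0,0],
    [0,-0.003,0,0,0,0,0],
    [0,-0.003,0,0,0,0,0],
  ],
)

```text
time: 11.55
position: [0.5665, -0.0753, 0.0862]
tool_rot: [0.011, 1.0, 0.002, 0.0]
ft_force: [-0.3, 7.2, 9.8]
grip_width: 0.0004
```

Request:
drive_tool(
  series=[
    [0,-0.003,0,0,0,0,0],
    [0,-0.003,0,0,0,0,0],
  ],
)

```text
time: 11.8
position: [0.5668, -0.0824, 0.0862]
tool_rot: [0.01, 1.0, 0.001, 0.001]
ft_force: [-1.4, 3.7, 14.4]
grip_width: 0.0004
```

It stuck then slipped at about 11 N tangential, so the jaw is snug. Now I'll lift and move to the near (−x) side of the handle.

Request:
drive_tool(
  series=[
    [0,0,-0.05,0,0,0,0],
    [0.013,0.044,0,0,0,0,0],
    [0.013,0.044,0,0,0,0,0],
    [0.013,0.045,0,0,0,0,0],
    [0,0,0,0,0,0,0],
  ],
)

```text
time: 12.42
position: [0.5277, 0.0528, 0.1347]
tool_rot: [0.008, 1.0, 0.0, -0.001]
ft_force: [-0.2, -0.3, 0.2]
grip_width: 0.0004
```

Request:
drive_tool(
  series=[
    [0,0,0,0,0,0,0],
    [0,0,0,0,0,0,0],
  ],
)

```text
time: 12.68
position: [0.5305, 0.0488, 0.1351]
tool_rot: [0.011, 1.0, -0.0, 0.0]
ft_force: [-0.7, -0.6, 0.3]
grip_width: 0.0004
```

Request:
drive_tool(
  series=[
    [0,0,0.04,0,0,0,0],
    [0,0,0.022,0,0,0,0],
    [0,0,0,0,0,0,0],
    [-0.01,0,0,0,0,0,0],
    [0,0,0,0,0,0,0],
  ],
)

```text
time: 13.3
position: [0.5425, 0.0492, 0.0745]
tool_rot: [0.01, 1.0, -0.0, 0.002]
ft_force: [-0.5, 0.6, 0.5]
grip_width: 0.0006
```

Request:
drive_tool(
  series=[
    [-0.006,0,0,0,0,0,0],
    [-0.006,0,0,0,0,0,0],
    [0,0,0,0,0,0,0],
  ],
)

```text
time: 13.68
position: [0.5507, 0.0497, 0.0731]
tool_rot: [0.01, 1.0, 0.0, -0.001]
ft_force: [-2.8, 0.6, 0.4]
grip_width: 0.0004
```

Contact made at −2.8 N. Now I'll swing in an arc.

Request:
drive_tool(
  series=[
    [-0.012,0.0012,0,0,0,4,0],
    [-0.012,0.0012,0,0,0,4,0],
    [-0.012,0.0012,0,0,0,4,0],
    [0,0,0,0,0,0,0],
  ],
)

```text
time: 14.18
position: [0.5876, 0.0498, 0.073]
tool_rot: [0.114, 0.993, -0.0, -0.0]
ft_force: [-2.2, -0.5, 1.5]
grip_width: 0.0004
```

Request:
drive_tool(
  series=[
    [-0.012,0.0012,0,0,0,4,0],
    [-0.012,0.0012,0,0,0,4,0],
    [-0.012,0.0012,0,0,0,4,0],
    [0,0,0,0,0,0,0],
  ],
)

```text
time: 14.68
position: [0.6227, 0.0425, 0.073]
tool_rot: [0.217, 0.976, -0.0, -0.001]
ft_force: [-2.2, -1.0, 0.7]
grip_width: 0.0003
```

Request:
drive_tool(
  series=[
    [-0.012,0.0012,0,0,0,4,0],
    [-0.012,0.0012,0,0,0,4,0],
    [0,0,0,0,0,0,0],
  ],
)

```text
time: 15.05
position: [0.6451, 0.0339, 0.073]
tool_rot: [0.284, 0.959, -0.0, -0.0]
ft_force: [-3.7, -0.7, 0.2]
grip_width: 0.0005
```

Request:
drive_tool(
  series=[
    [-0.006,0.0006,0,0,0,2,0],
    [-0.006,0.0006,0,0,0,2,0],
    [0,0,0,0,0,0,0],
  ],
)

```text
time: 15.42
position: [0.6566, 0.0279, 0.0732]
tool_rot: [0.319, 0.948, -0.0, 0.0]
ft_force: [-4.5, 0.3, -0.3]
grip_width: 0.0003
```

Request:
drive_tool(
  series=[
    [-0.003,0.0003,0,0,0,1,0],
    [-0.003,0.0003,0,0,0,1,0],
    [0,0,0,0,0,0,0],
  ],
)

```text
time: 15.8
position: [0.6617, 0.0248, 0.0732]
tool_rot: [0.335, 0.942, -0.0, 0.0]
ft_force: [-4.3, -0.0, 0.6]
grip_width: 0.0002
```

Request:
drive_tool(
  series=[
    [-0.003,0.0003,0,0,0,1,0],
    [0,0,0,0,0,0,0],
  ],
)

```text
time: 16.05
position: [0.6642, 0.0232, 0.0733]
tool_rot: [0.343, 0.939, 0.0, 0.0]
ft_force: [-3.6, -0.3, 0.3]
grip_width: 0.0006
```

Request:
drive_tool(
  series=[
    [-0.003,0.0003,0,0,0,1,0],
    [0,0,0,0,0,0,0],
  ],
)

```text
time: 16.3
position: [0.666, 0.0221, 0.073]
tool_rot: [0.352, 0.936, 0.0, -0.001]
ft_force: [-5.4, 2.5, 0.5]
grip_width: 0.0001
```

Request:
drive_tool(
  series=[
    [-0.002,0,0,0,0,0.5,0],
    [0,0,0,0,0,0,0],
  ],
)

```text
time: 16.55
position: [0.667, 0.0214, 0.0729]
tool_rot: [0.356, 0.935, 0.0, -0.001]
ft_force: [-5.4, 3.8, 1.3]
grip_width: 0.0008
```

Request:
drive_tool(
  series=[
    [-0.002,0,0,0,0,0,0],
    [0,0,0,0,0,0,0],
  ],
)

```text
time: 16.8
position: [0.6679, 0.0206, 0.0728]
tool_rot: [0.356, 0.935, 0.001, -0.002]
ft_force: [-5.3, 3.6, 0.0]
grip_width: 0.0005
```

Request:
drive_tool(
  series=[
    [-0.003,0,0,0,0,0,0],
    [0,0,0,0,0,0,0],
  ],
)

```text
time: 17.05
position: [0.6694, 0.0194, 0.0726]
tool_rot: [0.356, 0.935, 0.001, -0.003]
ft_force: [-7.2, 5.9, 0.9]
grip_width: 0.0004
```

Request:
drive_tool(
  series=[
    [-0.003,0,0,0,0,0,0],
    [0,0,0,0,0,0,0],
  ],
)

```text
time: 17.3
position: [0.6707, 0.0182, 0.0723]
tool_rot: [0.356, 0.934, 0.001, -0.004]
ft_force: [-7.6, 8.0, 2.9]
grip_width: 0.0002
```

Run:
```python
from h import *
p,d=robot.camera('top');cv2.imwrite('pics/t2.png',cv2.resize(p[130:240,250:390],None,fx=5,fy=5,interpolation=cv2.INTER_CUBIC))
```

```text
(no output)
```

View pics/t2.png

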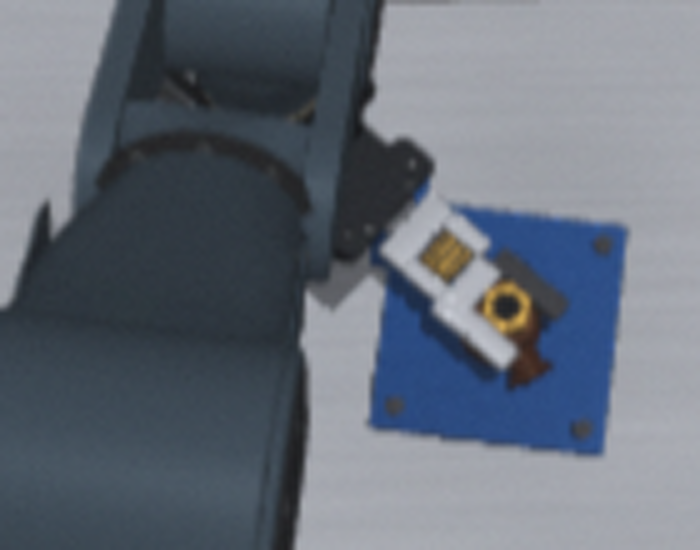

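The arm hides the handle. The wrench has swung about 42° and the force is rising, so I'll push a little more to confirm the stop.

Request:
drive_tool(
  series=[
    [-0.003,0,0,0,0,0,0],
    [0,0,0,0,0,0,0],
  ],
)

```text
time: 17.6
position: [0.6721, 0.017, 0.072]
tool_rot: [0.356, 0.934, 0.001, -0.005]
ft_force: [-8.8, 9.5, 2.6]
grip_width: 0.0004
```

Request:
drive_tool(
  series=[
    [-0.003,0,0,0,0,0,0],
    [0,0,0,0,0,0,0],
  ],
)

```text
time: 17.85
position: [0.6735, 0.0158, 0.0718]
tool_rot: [0.356, 0.934, 0.002, -0.007]
ft_force: [-10.0, 10.2, 1.6]
grip_width: 0.0003
```

Request:
drive_tool(
  series=[
    [0.02,0,0,0,0,0,0],
    [0.04,0,0,0,0,0,0],
    [0.04,0,-0.05,0,0,0,0],
    [0.03,0.06,-0.05,0,0,0,0],
    [0.03,0.06,0,0,0,0,0],
  ],
)

```text
time: 18.48
position: [0.6398, 0.1865, 0.1652]
tool_rot: [0.357, 0.934, 0.004, 0.007]
ft_force: [1.2, -0.4, 0.3]
grip_width: 0.0003
```

Request:
drive_tool(
  series=[
    [0.01,0.06,0,0,0,0,0],
    [0.01,0.06,0,0,0,0,0],
    [0,0.05,0,0,0,0,0],
    [0,0,0,0,0,0,0],
  ],
)

```text
time: 18.98
position: [0.7355, 0.3297, 0.1595]
tool_rot: [0.354, 0.935, 0.003, 0.003]
ft_force: [-0.1, -0.7, -1.2]
grip_width: 0.0001
```

Run:
```python
from h import *
p,d=robot.camera('top');cv2.imwrite('pics/t3f.png',p);cv2.imwrite('pics/t3.png',cv2.resize(p[100:240,230:390],None,fx=5,fy=4,interpolation=cv2.INTER_CUBIC)[:560])
```

```text
(no output)
```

View pics/t3.png

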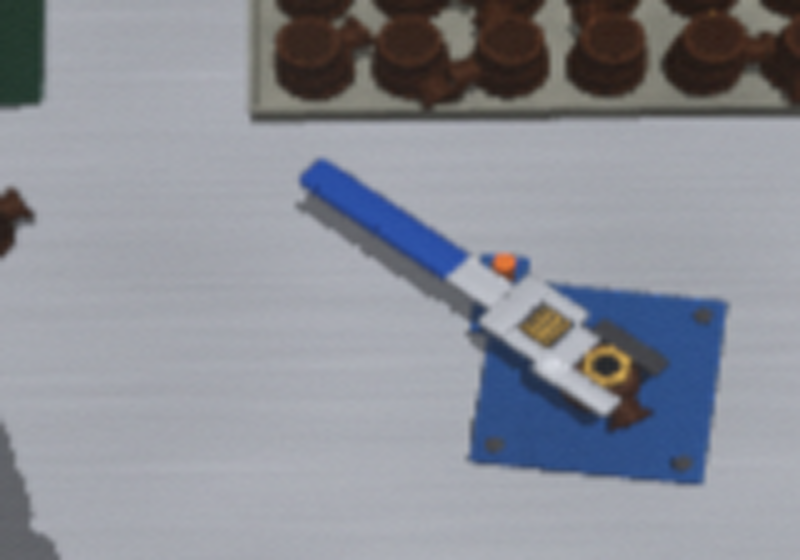

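The neck now lies against the orange post at crop (505,263), and the jaw is on the nut. A last check on the angle and that the bystanders haven't moved.

Run:
```python
from h import *
m=robot.camera_model('top');a=cv2.imread('pics/top0.png');e=cv2.imread('pics/t3f.png')
def ang(p):
    b,g,r=[p[...,i].astype(int) for i in range(3)]
    k=((b>120)&(b-r>80)&(g<110));k[:,:260]=0;k[:,330:]=0;k[:130]=0
    n,l,s,c=cv2.connectedComponentsWithStats(k.astype(np.uint8));i=1+np.argmax(s[1:,4])
    vv,uu=np.where(l==i);P=np.array([on(m,u,v,.085)[:2] for u,v in zip(uu,vv)])
    vx,vy=cv2.fitLine(P.astype(np.float32),cv2.DIST_L2,0,.01,.01)[:2].ravel();return np.arctan(vx/vy),P.mean(0)
print(ang(a),ang(e))
D=cv2.absdiff(a,e).max(2)
for nm,(x0,y0,x1,y1) in dict(red=(170,160,225,250),va=(210,142,240,170),vb=(193,238,225,268),vc=(425,220,460,245),ring=(430,160,455,185)).items(): print(nm,(D[y0:y1,x0:x1]>50).sum())
```

```text
(np.float32(0.013053612), array([0.57188778, 0.0574791 ])) (np.float32(0.7202932), array([0.68569461, 0.01447413]))
red 3176
va 70
vb 372
vc 0
ring 0
```

Run:
```python
from h import *
m=robot.camera_model('top');e=cv2.imread('pics/t3f.png')
for nm,f in(('start','pics/top0.png'),('end','pics/t3f.png')):
    p=cv2.imread(f);h=cv2.cvtColor(p,cv2.COLOR_BGR2HSV)
    k=((h[...,0]<14)&(h[...,1]>150)&(h[...,2]>110));k[:,:310]=0;k[:,350:]=0;k[:150]=0;k[185:]=0
    vv,uu=np.where(k);top=vv<=vv.min()+2
    P=on(m,uu[top].mean(),vv[top].mean(),.096);print(nm,len(vv),uu.min(),uu.max(),vv.min(),vv.max(),P)
    for a,c in((.7203,np.array([.6857,.0145])),(.728,np.array([.6857,.0145]))):
        print('  post to centre line mm',1e3*(P[:2]-c)@np.array([np.cos(a),-np.sin(a)]))
# neck width from depth-free colour: grey pixels across the neck at 100 mm from nut
n=np.array([.567,-.1187])
a=.724;d=np.array([np.sin(a),np.cos(a)]);q=np.array([np.cos(a),-np.sin(a)])
for s in(.09,.1,.108):
    print(s,[(int(t*1e3),e[int(round(v)),int(round(u))].tolist()) for t in np.arange(-.02,.032,.003) for u,v in [proj(m,np.array([*(n+s*d+t*q),.085]))]])
cv2.imwrite('pics/t3z.png',np.hstack([cv2.resize(e[145:205,300:360],(390,390),interpolation=cv2.INTER_CUBIC),cv2.resize(e[130:290,140:290],(390,390))]))
```

```text
start 15 329 332 164 167 [ 0.64822456 -0.0590752   0.096     ]
  post to centre line mm 20.364117109094096
  post to centre line mm 20.97965272253299
end 13 329 332 164 168 [ 0.64760515 -0.05906463  0.096     ]
  post to centre line mm 19.891589577333193
  post to centre line mm 20.51022392986649
0.09 [(-20, [87, 68, 59]), (-17, [87, 72, 63]), (-14, [89, 70, 60]), (-11, [162, 154, 152]), (-8, [162, 154, 152]), (-5, [197, 189, 186]), (-2, [196, 189, 186]), (0, [196, 189, 186]), (3, [194, 186, 182]), (6, [192, 184, 181]), (9, [193, 186, 185]), (12, [155, 151, 157]), (15, [84, 93, 121]), (18, [63, 66, 95]), (21, [127, 78, 63]), (24, [127, 78, 63]), (27, [138, 82, 52]), (30, [149, 101, 75])]
0.1 [(-20, [103, 98, 97]), (-17, [103, 98, 96]), (-14, [109, 103, 101]), (-11, [145, 139, 136]), (-8, [181, 173, 171]), (-5, [196, 187, 184]), (-2, [195, 188, 185]), (0, [192, 184, 181]), (3, [192, 184, 181]), (6, [192, 185, 182]), (9, [170, 166, 170]), (12, [121, 123, 139]), (15, [65, 90, 154]), (18, [56, 115, 216]), (21, [58, 117, 221]), (24, [58, 118, 222]), (27, [67, 118, 215]), (30, [134, 139, 165])]
0.108 [(-20, [106, 101, 98]), (-17, [104, 99, 98]), (-14, [110, 105, 103]), (-11, [110, 105, 103]), (-8, [186, 177, 176]), (-5, [194, 185, 182]), (-2, [193, 185, 181]), (0, [191, 184, 180]), (3, [191, 183, 181]), (6, [193, 186, 182]), (9, [190, 180, 177]), (12, [170, 154, 147]), (15, [133, 87, 62]), (18, [135, 99, 100]), (21, [135, 99, 100]), (24, [135, 138, 175]), (27, [171, 165, 166]), (30, [174, 167, 165])]
```

View pics/t3z.png

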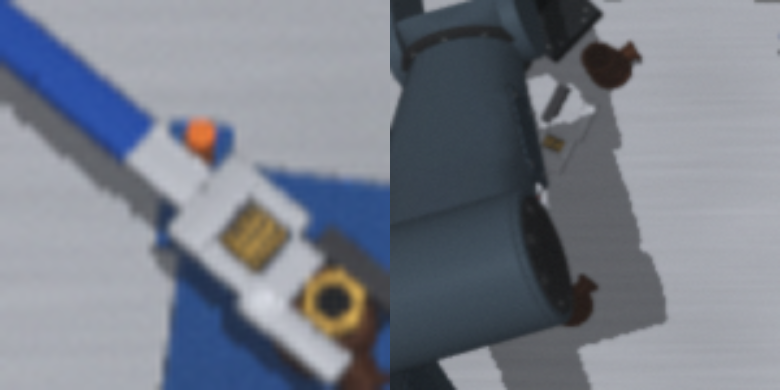

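```bash
python3 -c "
from rig import robot
print(robot.get_obs()['ft_force'],robot.hand_in())"
```

```text
the job is handed in; nothing more can be done
[ 0.17692654  0.28859888 -0.04620103] None
```

The jaw is snug on the nut and the handle is swung clockwise against the orange stop post. I handed the job in with the arm clear and about 19 s on the clock.

- **Jaw:** I rolled the worm with three pressed strokes. The jaw face moved about 8 mm and ended within about 1 mm of the nut flat, which is the limit of the depth reading. On the last two strokes the fingers dragged at 7–11 N and slipped, as they should once the jaw is snug. One reading at the end of the third stroke showed 14 N of downward press, above the 5–12 N asked.
- **Swing:** The handle turned about 0.71 rad by the top camera. It took about 4 N to move, and the reaction rose to about 14 N once it met the stop.
- **Less certain points at the stop:**
  - The camera puts the post's centre 20 ± 2 mm from the handle's centre line. Contact should be about 17–18 mm, so a small gap can't be ruled out.
  - The measured fingertip position also crept about 9 mm while I pushed against the stop. I took that for flexing.
- **Bystanders:** Valve_c and the ring gauge (judging by where they sit in the image) had not changed. The arm and its shadow partly hid the red wrench and the two left-hand valves, so I couldn't fully check those. Nothing came low near them.

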